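# Nip a bush in the bench caliper

## Task

Stand the short bronze bush upright on the ring mark between the jaws of the bench caliper and let go of it. Then slide the moving jaw along the beam by its thumb post until the bush is lightly but definitely nipped between the sliding jaw and the anvil, pressing only gently so that the jaw does not cock on its beam, and leave it nipped there; do not disturb the other things on the bench.

Things in the scene. Friction and masses are not known exactly. Their poses are not given: they have to be found in the camera images.
- bush_center (a point): centre, half-way up, of the plain bronze bush (a short thick tube standing on end, 40 mm outer diameter, 45 mm high, 0.1 kg). z runs along the tube. It is loose and starts upright on the bench to the robot's left of the caliper.
- bench_caliper: large steel bench caliper fixed to the bench; base plate 150 x 330 x 12 mm, origin at the centre of its underside. y runs along the beam from sliding jaw to fixed jaw (closing direction), x from the jaw tips to the beam, z up. Beam at x = +45 mm, its top 30 mm over the bench. Jaws reach to x = -45 mm, tops 34 mm over the bench; only the thumb post is higher. The bush stands on the plate.
- rest_mark (a point): centre of the ring mark on top of the plate, 48 mm outer diameter, where the bush is to stand, between the jaws; at x = -10 mm, y = +24 mm, z = 12 mm in the bench_caliper frame, same axes.
- fixed_jaw: fixed jaw (+y end) and the anvil it carries: a rigid flat pad 36 mm wide, 16 to 34 mm over the bench, centred on x = -10 mm, facing -y. Origin and axes of bench_caliper. The anvil's face is nominally 36 mm beyond the ring mark's centre along +y, but its screw setting differs by up to 8 mm either way from job to job and is in no reading: it has to be found by feel.
- jaw: sliding jaw; origin on the post's axis 14 mm over the bench, axes of bench_caliper; closing face 25 mm along +y, at first 32 to 54 mm from the ring mark's centre. Steady drag about 4 N, stays where left, 75 mm travel. Springy play about z (30 N m/rad): each newton on the bush (55 mm off the post) cocks it 0.002 rad; over 8 N is too much, 2 to 6 N (a push of 6 to 10 N with the drag) is right.
- thumb_post (a point): middle of the sliding jaw's round upright thumb post, 18 mm diameter, 30 mm high, on the slide block right over the beam; this point is 49 mm over the bench, 15 mm above the block's top and 15 mm below the post's top. It can be pinched from above or pushed from behind towards +y of bench_caliper.
- nipple: bystander: steel pipe nipple standing on end, 34 mm diameter, 70 mm high, origin under its centre. Leave alone.
- bearing: bystander: ball bearing lying flat, 62 mm diameter, 16 mm high, origin under its centre. Leave alone.
- vee: bystander: steel V-block 60 x 50 x 40 mm, origin under its centre. Leave alone.
Things that resemble listed ones, but are neither listed nor needed, are in the scene too. What is shaped like the part that bears bush_center but green is not meant.

How it is judged:
By the outcome, as a careful person would: the job done as asked, in the order asked, and still so for the second after the job is handed in, with the robot touching nothing.
It also fails if it takes over 53 s, if anything falls off the work surface, if the arm or the gripper's body presses on something with over 40 N, if the wrist force passes 120 N, or if a joint passes its speed limit or range.

## Robot

A 6-joint arm with a two-finger parallel gripper is mounted at the origin on a cart in front of the work surface, level with it; the furniture and walls round the work are solid. World frame = base frame: x ahead of the robot, y to its left, z up, the work surface at z = 0. Lengths are in m, angles in rad, forces in N, time in s.
With the tool pointing down it reaches from about 0.275 to 0.975 m from the base axis. Payload 8.4 kg.
Tool frame: the origin (TCP) lies at the very end of the fingers, on their centre line; the grasp point (between the pads) lies 19 mm behind it; y points along the fingers, z is the direction in which the jaws open and shut, and the axes are right-handed (so a half turn about y gives the same grasp; the last joint's range is limited). The gripper opens to 92 mm and grips with 3 to 60 N. Pads are 20 mm wide; open, the fingers measure 128 mm over their backs; the gripper's body (75 mm by 189 mm) begins 69 mm behind the grasp point.
Start: joints at [1.297, 0.353, 1.633, -0, 1.155, -0.002], TCP at [0.168, 0.602, 0.215] pointing down, gripper open.
Joint ranges: [-2.63, 2.63], [-0.92, 2.1], [0.06, 2.66], [-1.3, 4.44], [0, 2.69], [-3.02, 3.02]. Speed limits (rad/s): [2.22, 2.22, 2.79, 3.14, 3.14, 3.14].

## Interface

Orientations are given as a unit quaternion [w, x, y, z].
In Python, from rig import arm, camera, camera_model, job gives the robot as it stands.
- The arm moves only by the shell command python3 -m inch 'ROWS'. ROWS is JSON, one flat list of numbers, 7 for each row, row after row: the shift along the tool's x, y, z each as a share of 40 mm, from -1 to 1, then the turn, a rotation vector about the tool's x, y, z each as a share of 8 degrees, from -1 to 1, then the finger opening in mm, from 0 to 91.9. In form: [x, y, z, wx, wy, wz, fingers, x, y, z, wx, wy, wz, fingers, ...]. A call has exactly 10 rows; each row shifts and turns the commanded pose from where the row before left it, along the tool's axes as they then stand; what a row does not reach is not made up. A row lasts 1/10 s, in which the tool goes at most 50 mm and 8.59 degrees, less where a joint would pass 70% of its speed; a pose out of reach is approached as far as the arm can. A call with a number of a shift or a turn outside -1 to 1 is refused whole. A call with a gripper value outside its range is refused whole. The fingers move at their own pace and stop on an object; the grip force is fixed at half the most. Time passes only in rows, so rows that do not move let the fingers close, or fill a call up. It gives the time, the measured TCP pose, the force and the opening at its end, in the units of the state.
- arm.sense(): the state, without advancing time (a new reading comes with each control period).
- camera(name): name is "scene" or "side" or "wrist"; returns the picture (384x512x3 uint8, red, green, blue); there is no depth.
- camera_model(name): a dict with "intrinsics" (3x3 intrinsics, pixels), "R" (3x3) and "t" (3): a world point X has camera coordinates R X + t; the wrist camera has in their place "tool_from_camera" (4x4, takes a point from camera to tool coordinates, whose origin is the TCP and whose axes are the tool frame's). Camera axes: x right, y down, z forward; pixel columns grow to the right and rows downward; lengths in m; the calibration is good to about 2 mm. A picture is of the moment at which its call begins: read the wrist's pose just before it. camera_model takes no time and is no camera call.
- job.hand_in(): hands the job in, once; it reports no verdict.
The state is a dict: "clock": time; "joint_positions": joint angles; "joint_velocities": joint speeds; "effort": joint torques, N m; "eef_pos": TCP position; "orientation": TCP orientation; "wrist_force": force on the tool from outside, world axes, zero at the start; "wrist_torque": the same for the moment, N m; "gripper_width": finger opening in m.
Only numpy, scipy, OpenCV 4.12 (cv2) and the standard library are available. Lean on these libraries where they do the work, as an engineer would, in place of code of your own. Each camera call takes 0.05 s, during which the arm holds its last target.

## Working session

There is one attempt and no reset: what is moved stays moved. The work goes in short steps, Python scripts to look and compute and a shell command to move; the robot and the scene stay as the last step left them, time stands still between calls to the robot, and variables do not carry over. Pictures are saved under pics/ and viewed, and the job is handed in when it is done.

```bash
ls; mkdir -p pics
python3 - <<'E'
from rig import arm,camera,camera_model
import cv2
for n in("scene","side","wrist"):
    cv2.imwrite(f"pics/{n}0.png",cv2.cvtColor(camera(n),cv2.COLOR_RGB2BGR)); print(n,camera_model(n))
s=arm.sense()
for k in("clock","eef_pos","orientation","wrist_force","gripper_width"):print(k,s[k])
E
```

```text
pics
scene {'intrinsics': array([[487.00216585,   0.        , 256.6880049 ],
       [  0.        , 487.00216585, 185.48038576],
       [  0.        ,   0.        ,   1.        ]]), 'R': array([[ 0.90829226, -0.41823672,  0.00912193],
       [-0.19018275, -0.4322486 , -0.88147131],
       [ 0.37260661,  0.79889874, -0.47214947]]), 't': array([-0.50767593,  0.16592685,  0.87661082])}
side {'intrinsics': array([[421.6456607 ,   0.        , 255.03055141],
       [  0.        , 421.6456607 , 199.30948873],
       [  0.        ,   0.        ,   1.        ]]), 'R': array([[ 0.99193068, -0.12613808, -0.01275607],
       [-0.07738367, -0.52267451, -0.84901303],
       [ 0.1004256 ,  0.84314918, -0.52821791]]), 't': array([-0.56487853,  0.10771878,  0.87765758])}
wrist {'intrinsics': array([[287.95066238,   0.        , 258.23378224],
       [  0.        , 287.95066238, 187.37404594],
       [  0.        ,   0.        ,   1.        ]]), 'tool_from_camera': array([[-3.33563820e-04,  9.65337641e-01,  2.61004076e-01,
        -7.39433486e-02],
       [-7.82038937e-04, -2.61004262e-01,  9.65337332e-01,
        -1.70087450e-01],
       [ 9.99999639e-01,  1.17886258e-04,  8.41993201e-04,
        -6.90072339e-04],
       [ 0.00000000e+00,  0.00000000e+00,  0.00000000e+00,
         1.00000000e+00]])}
clock 0.15
eef_pos [0.16767568 0.60168872 0.21401881]
orientation [-0.70020907  0.70096623 -0.0958515   0.09573969]
wrist_force [-0.17964027 -0.09182346 -0.39474479]
gripper_width 0.09187703365969399
```

View pics/scene0.png

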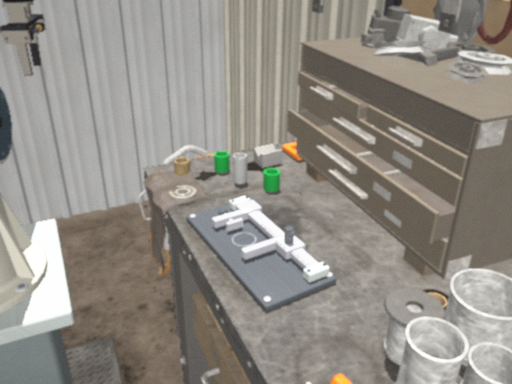

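View pics/side0.png

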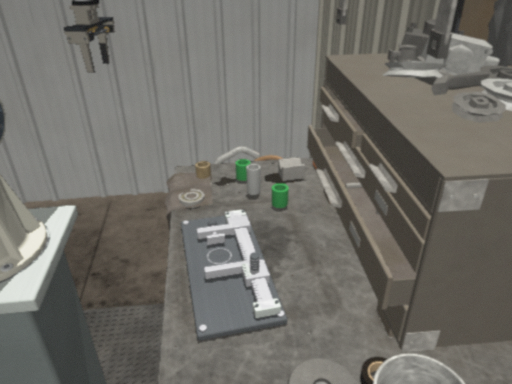

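View pics/wrist0.png

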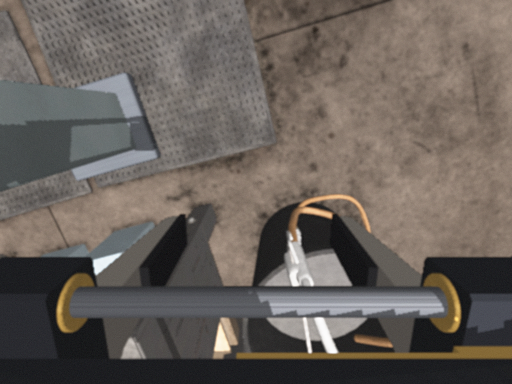

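Run:
```python
import cv2
a=cv2.imread("pics/scene0.png");b=cv2.imread("pics/side0.png")
cv2.imwrite("pics/s1.png",cv2.resize(a[140:310,140:340],None,fx=3.5,fy=3.5,interpolation=3))
cv2.imwrite("pics/d1.png",cv2.resize(b[145:345,160:310],None,fx=3,fy=3,interpolation=3))
```

```text
(no output)
```

View pics/s1.png

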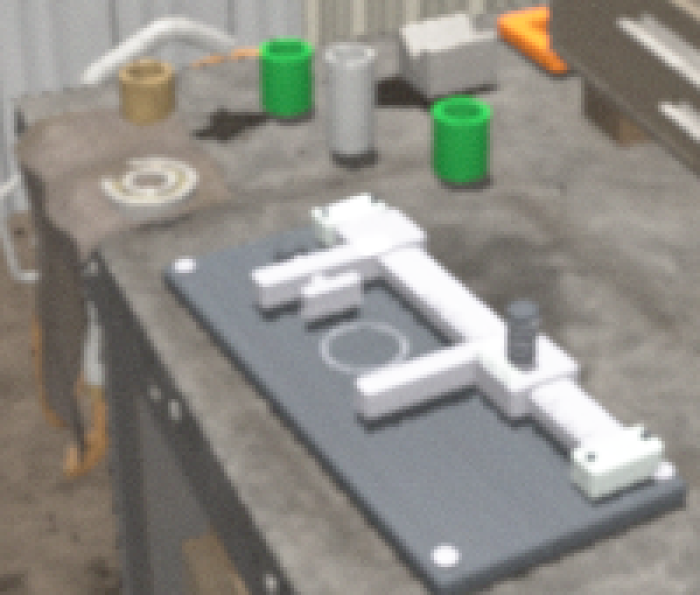

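View pics/d1.png

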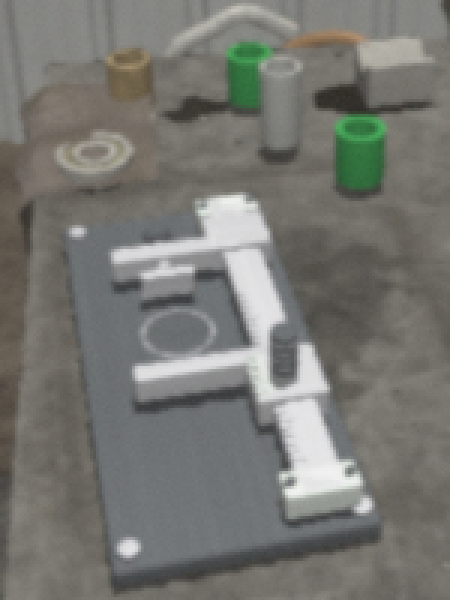

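```bash
cat > h.py <<'E'
import numpy as np
from rig import arm,camera,camera_model
def ray(n,u,v):
    m=camera_model(n);K=m["intrinsics"];d=np.linalg.inv(K)@[u,v,1];
    if n=="wrist":
        from scipy.spatial.transform import Rotation as Ro
        s=arm.sense();R=Ro.from_quat(np.roll(s["orientation"],-1)).as_matrix();T=np.array(m["tool_from_camera"])
        return R@T[:3,3]+s["eef_pos"],R@T[:3,:3]@d
    return -m["R"].T@m["t"],m["R"].T@d
def onz(n,u,v,z):
    o,d=ray(n,u,v);return o+d*(z-o[2])/d[2]
E
python3 - <<'E'
from h import *
S=lambda u,v:("scene",140+u/3.5-.36,140+v/3.5-.36)
D=lambda u,v:("side",160+u/3-.33,145+v/3-.33)
pts=dict(bushtop=(.045,(147,68),(129,56)),bushbot=(0,(147,113),(130,91)),ring=(.012,(365,348),(178,333)),posttop=(.064,(523,307),(286,328)),postbot=(.034,(521,361),(285,380)),
sFL=(.012,(184,265),(77,232)),sNL=(.012,(445,556),(128,548)),sNR=(.012,(665,470),(364,507)),cNL=(.012,(436,580),(113,575)),cNR=(.012,(688,483),(382,530)),cFL=(.012,(166,268),(66,228)),
nip=(.07,(350,52),(280,62)),bearing=(.016,(150,180),(94,152)),green=(.045,(463,108),(360,127)))
for k,(z,a,b) in pts.items():
    p=onz(*S(*a),z);q=onz(*D(*b),z);print(k,p[:2].round(4),q[:2].round(4))
E
```

```text
bushtop [0.4627 0.2417] [0.4626 0.2452]
bushbot [0.4653 0.2601] [0.4604 0.2644]
ring [ 0.4844 -0.1009] [ 0.485  -0.0991]
posttop [ 0.5473 -0.1694] [ 0.549  -0.1673]
postbot [ 0.5439 -0.1759] [ 0.5464 -0.1795]
sFL [0.4183 0.0266] [0.4171 0.0284]
sNL [ 0.4498 -0.2772] [ 0.4484 -0.2766]
sNR [ 0.5815 -0.2646] [ 0.5797 -0.2654]
cNL [ 0.4387 -0.2905] [ 0.4401 -0.2938]
cNR [ 0.5866 -0.2783] [ 0.5865 -0.2831]
cFL [0.4071 0.0277] [0.4089 0.0348]
nip [0.5854 0.1584] [0.5864 0.1658]
bearing [0.4293 0.1322] [0.4298 0.135 ]
green [0.6416 0.093 ] [0.6407 0.0938]
```

```bash
cat >> h.py <<'E'
from scipy.spatial.transform import Rotation as Ro
def pose():
    s=arm.sense();R=Ro.from_quat(np.roll(s["orientation"],-1)).as_matrix();return s,R
def plan(tx,ty,tz,yaw=None):
    # target TCP, tool y down, tool z at world angle yaw
    s,R=pose();d=np.array([tx,ty,tz])-s["eef_pos"]
    print("clk",round(s["clock"],2),"pos",np.round(s["eef_pos"],4),"F",np.round(s["wrist_force"],2),"w",round(s["gripper_width"],4))
    print("tool shift units",np.round(R.T@d/.04,3))
    if yaw is not None:
        y=np.array([0,0,-1.]);z=np.array([np.cos(yaw),np.sin(yaw),0]);T=np.c_[np.cross(y,z),y,z]
        print("rot units",np.round(np.degrees(Ro.from_matrix(R.T@T).as_rotvec())/8,3))
E
python3 - <<'E'
from h import *
s,R=pose();print(R.round(3)); plan(.4627,.19,.2,1.57+.1)
s=lambda u,v:("scene",140+u/3.5-.36,140+v/3.5-.36)
print(onz(*s(287,47),.045))
E
```

```text
[[ 0.963 -0.     0.268]
 [-0.268 -0.001  0.963]
 [-0.    -1.    -0.001]]
clk 0.15 pos [0.1677 0.6017 0.214 ] F [-0.18 -0.09 -0.39] w 0.0919
tool shift units [ 9.868  0.359 -7.934]
rot units [ 8.000e-03 -2.657e+00 -2.000e-03]
[0.56754176 0.235639   0.045     ]
```

```bash
python3 -m inch '[0.9,0,-0.72,0,0,0,91, 0.9,0,-0.72,0,0,0,91, 0.9,0,-0.72,0,0,0,91, 0.9,0,-0.72,0,0,0,91, 0.9,0,-0.72,0,0,0,91, 0.9,0,-0.72,0,0,0,91, 0.9,0,-0.72,0,0,0,91, 0.9,0,-0.72,0,-0.9,0,91, 0.4,0,-0.6,0,-0.9,0,80, 0.1,0,-0.4,0,-0.86,0,80]'
python3 - <<'E'
from h import *
plan(.4627,.244,.16,1.57+.103)
E
```

```text
clock: 1.15
eef_pos: [0.4004, 0.2586, 0.2145]
orientation: [-0.706, 0.706, 0.036, -0.036]
wrist_force: [-0.5, -0.2, -0.6]
gripper_width: 0.0804
clk 1.15 pos [0.4004 0.2586 0.2145] F [-0.5  -0.2  -0.57] w 0.0804
tool shift units [ 1.512  1.363 -0.521]
rot units [0.003 0.004 0.   ]
```

```bash
python3 -m inch '[0.5,0.25,-0.15,0,0,0,80, 0.5,0.25,-0.2,0,0,0,80, 0.5,0.25,-0.17,0,0,0,80, 0,0.2,0,0,0,0,80, 0,0,0,0,0,0,80, 0,0,0,0,0,0,80, 0,0,0,0,0,0,80, 0,0,0,0,0,0,80, 0,0,0,0,0,0,80, 0,0,0,0,0,0,80]'
python3 - <<'E'
from h import *
import cv2
plan(.4627,.244,.022,1.57+.103)
cv2.imwrite("pics/w1.png",cv2.cvtColor(camera("wrist"),cv2.COLOR_RGB2BGR))
E
```

```text
clock: 2.15
eef_pos: [0.4611, 0.2461, 0.1769]
orientation: [0.706, -0.706, -0.035, 0.035]
wrist_force: [-0.1, 0.1, 0.2]
gripper_width: 0.0799
clk 2.15 pos [0.4611 0.2461 0.1769] F [-0.1   0.08  0.22] w 0.0799
tool shift units [ 0.034  3.872 -0.057]
rot units [-0.001 -0.016  0.003]
```

View pics/w1.png

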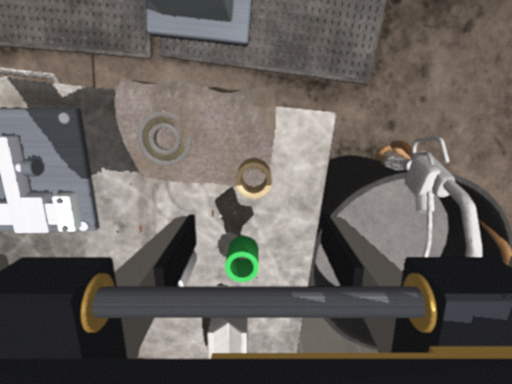

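Run:
```python
from h import *
import cv2
print("bush",onz("wrist",254,179,.045), onz("wrist",254,192,0.0),"green",onz("wrist",243,268,.045))
a=cv2.imread("pics/w1.png");cv2.imwrite("pics/w1z.png",cv2.resize(a[140:300,180:330],None,fx=4,fy=3.7,interpolation=3))
```

```text
bush [0.45985745 0.24114118 0.045     ] [0.48734777 0.24320067 0.        ] green [0.56818977 0.23861349 0.045     ]
```

View pics/w1z.png

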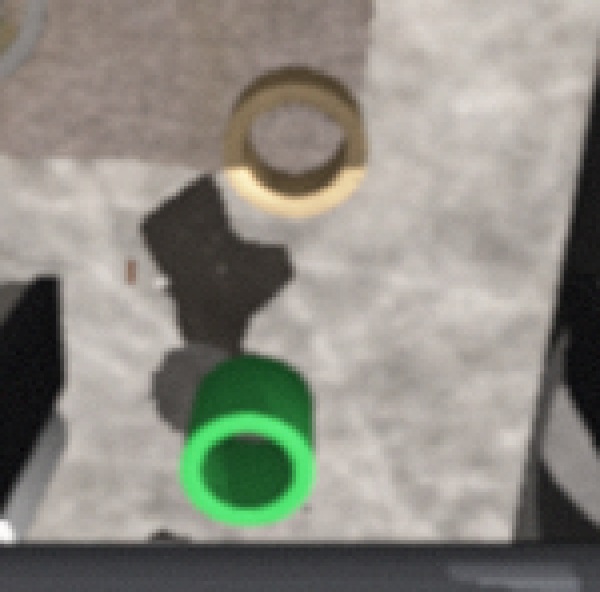

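```bash
python3 -m inch '[0,0.6,-0.09,0,0,0,80, 0,0.7,0,0,0,0,80, 0,0.7,0,0,0,0,80, 0,0.7,0,0,0,0,80, 0,0.6,0,0,0,0,80, 0,0.4,0,0,0,0,80, 0,0.17,0,0,0,0,80, 0,0,0,0,0,0,70, 0,0,0,0,0,0,50, 0,0,0,0,0,0,30]';python3 -m inch '[0,0,0,0,0,0,20, 0,0,0,0,0,0,20, 0,0,0,0,0,0,20, 0,0,0,0,0,0,20,0,0,0,0,0,0,20,0,0,0,0,0,0,20, 0,-0.2,0,0,0,0,20, 0,-0.4,0,0,0,0,20, 0,-0.4,0,0,0,0,20, 0,-0.2,0,0,0,0,20]'
python3 - <<'E'
from h import *
import cv2
plan(.485,-.1,.12,1.57+.103)
cv2.imwrite("pics/w2.png",cv2.cvtColor(camera("wrist"),cv2.COLOR_RGB2BGR))
cv2.imwrite("pics/sc2.png",cv2.resize(cv2.cvtColor(camera("side"),cv2.COLOR_RGB2BGR)[60:260,130:330],None,fx=3,fy=3,interpolation=3))
E
```

```text
clock: 3.2
eef_pos: [0.4622, 0.2427, 0.0227]
orientation: [0.706, -0.706, -0.036, 0.035]
wrist_force: [-0.3, 0.9, 0.5]
gripper_width: 0.0581
clock: 4.2
eef_pos: [0.462, 0.2426, 0.0712]
orientation: [0.706, -0.706, -0.036, 0.035]
wrist_force: [0.3, -0.9, -0.6]
gripper_width: 0.039
clk 4.2 pos [0.462  0.2426 0.0712] F [ 0.27 -0.88 -0.57] w 0.039
tool shift units [-0.277 -1.225 -8.58 ]
rot units [-0.004 -0.019  0.009]
```

View pics/w2.png

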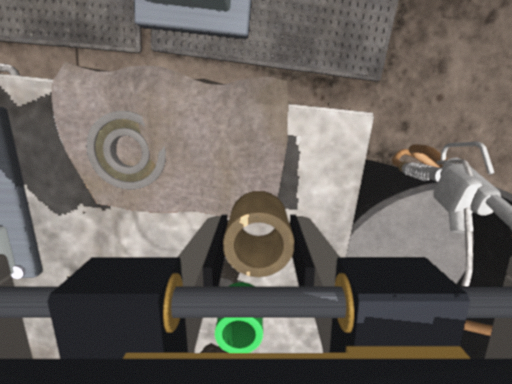

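View pics/sc2.png

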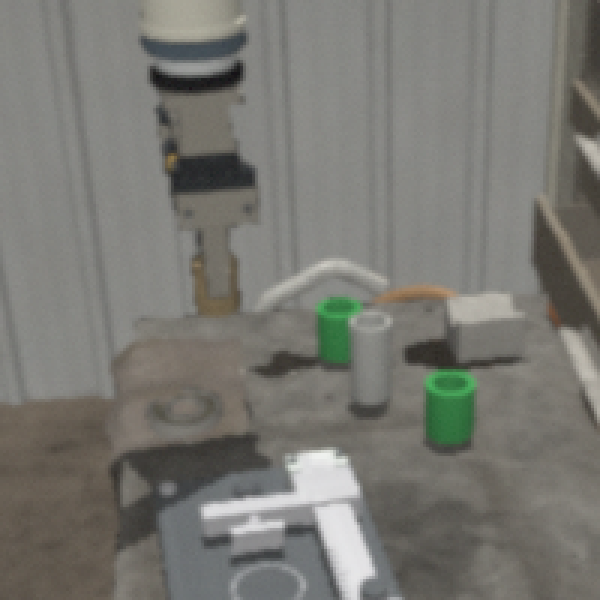

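```bash
python3 - <<'E'
from h import *
print(onz("wrist",259,246,.0935)-pose()[0]["eef_pos"])
plan(.485,-.1,.11,1.57+.103)
E
python3 -m inch '[0,-0.3,-0.5,0,0,0,20, 0,-0.3,-0.9,0,0,0,20, 0,-0.3,-1,0,0,0,20, -0.05,0,-1,0,0,0,20, -0.05,0,-1,0,0,0,20, -0.05,0,-1,0,0,0,20, -0.05,0,-1,0,0,0,20, -0.03,0,-0.8,0,0,0,20, -0.03,0,-0.5,0,0,0,20, 0,0,0,0,0,0,20]'
python3 - <<'E'
from h import *
import cv2
plan(.485,-.1,.11,1.57+.103)
cv2.imwrite("pics/w3.png",cv2.cvtColor(camera("wrist"),cv2.COLOR_RGB2BGR))
E
```

```text
[-1.60628582e-04  6.80776695e-05  2.25622207e-02]
clk 4.3 pos [0.4622 0.2427 0.0709] F [-0.39  0.35 -0.8 ] w 0.0389
tool shift units [-0.283 -0.984 -8.581]
rot units [-0.006 -0.019  0.014]
clock: 5.3
eef_pos: [0.4814, -0.0671, 0.1052]
orientation: [-0.706, 0.706, 0.034, -0.035]
wrist_force: [-0.0, -0.6, -1.8]
gripper_width: 0.0385
clk 5.3 pos [ 0.4814 -0.0671  0.1052] F [-0.04 -0.63 -1.83] w 0.0385
tool shift units [ 0.009 -0.121 -0.826]
rot units [ 0.001 -0.038 -0.005]
```

View pics/w3.png

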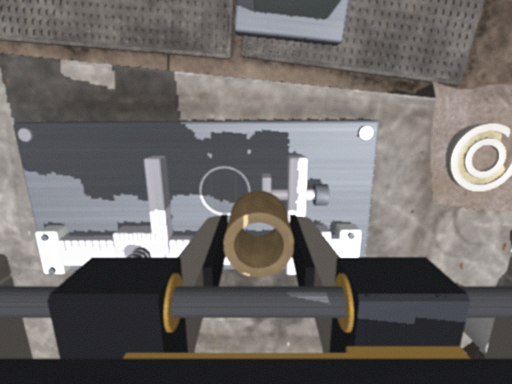

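Run:
```python
from h import *
import cv2
r=onz("wrist",225,191,.012);a=onz("wrist",366,132,.012);b=onz("wrist",25,135,.012)
print(r,a,b,np.degrees(np.arctan2(a[1]-b[1],a[0]-b[0])))
print("anvil face",onz("wrist",272,176,.034),"jaw face",onz("wrist",166,156,.034),"fixed",onz("wrist",290,157,.034))
im=cv2.imread("pics/w3.png");cv2.imwrite("pics/w3z.png",cv2.resize(im[110:290,10:390],None,fx=2.1,fy=2.1,interpolation=3))
```

```text
[ 0.48497289 -0.09746987  0.012     ] [0.41751747 0.02521226 0.012     ] [ 0.45006902 -0.28053309  0.012     ] 96.07717073974287
anvil face [ 0.46123799 -0.05620606  0.034     ] jaw face [ 0.45273686 -0.14703594  0.034     ] fixed [ 0.44342439 -0.04288577  0.034     ]
```

View pics/w3z.png

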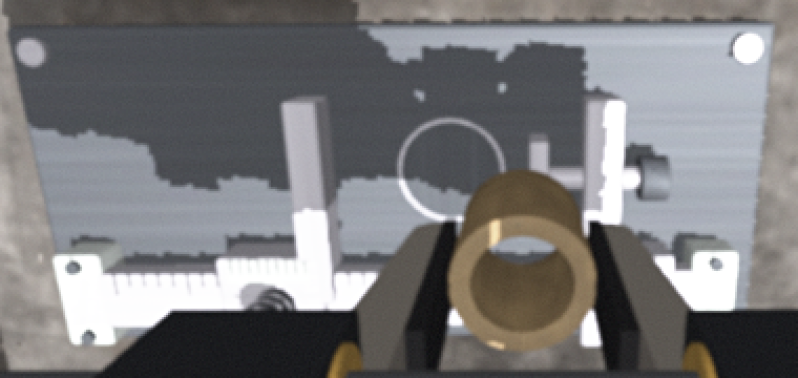

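Run:
```python
from h import *
print(np.round(pose()[0]["joint_positions"],3))
plan(.4848,-.0992,.08,1.6755-np.pi/2);plan(.4848,-.0992,.08,1.6755+np.pi/2)
```

```text
[-0.139  0.283  2.023  0.     0.837 -1.807]
clk 5.35 pos [ 0.4813 -0.0659  0.1052] F [-0.92  1.26 -1.55] w 0.0391
tool shift units [ 0.007  0.629 -0.837]
rot units [ 3.0000e-03  1.1196e+01 -7.0000e-03]
clk 5.35 pos [ 0.4813 -0.0659  0.1052] F [-0.92  1.26 -1.55] w 0.0391
tool shift units [ 0.007  0.629 -0.837]
rot units [-7.0000e-03 -1.1304e+01 -3.0000e-03]
```

```bash
python3 -m inch '[0,0,-0.837,0,0.3,0,20, 0,0,0,0,0.9,0,20, 0,0,0,0,1,0,20, 0,0,0,0,1,0,20, 0,0,0,0,1,0,20, 0,0,0,0,1,0,20, 0,0,0,0,1,0,20, 0,0,0,0,1,0,20, 0,0,0,0,1,0,20, 0,0,0,0,1,0,20]';python3 -m inch '[0,0,0,0,1,0,20, 0,0,0,0,0.7,0,20, 0,0,0,0,0.3,0,20, 0,0,0,0,0,0,20, 0,0,0,0,0,0,20, 0,0,0,0,0,0,20, 0,0.2,0,0,0,0,20, 0,0.2,0,0,0,0,20, 0,0,0,0,0,0,20, 0,0,0,0,0,0,20]'
python3 - <<'E'
from h import *
import cv2
plan(.4848,-.0992,.0355,1.6755-np.pi/2)
cv2.imwrite("pics/w4.png",cv2.cvtColor(camera("wrist"),cv2.COLOR_RGB2BGR))
E
```

```text
clock: 6.35
eef_pos: [0.4848, -0.097, 0.1053]
orientation: [-0.586, 0.586, -0.397, 0.396]
wrist_force: [-0.1, -1.0, -1.1]
gripper_width: 0.039
clock: 7.35
eef_pos: [0.4847, -0.0985, 0.0893]
orientation: [-0.526, 0.526, -0.473, 0.472]
wrist_force: [0.1, -0.1, -0.5]
gripper_width: 0.039
clk 7.35 pos [ 0.4847 -0.0985  0.0893] F [ 0.07 -0.05 -0.47] w 0.039
tool shift units [1.900e-02 1.344e+00 1.000e-03]
rot units [ 0.008  0.013 -0.003]
```

View pics/w4.png

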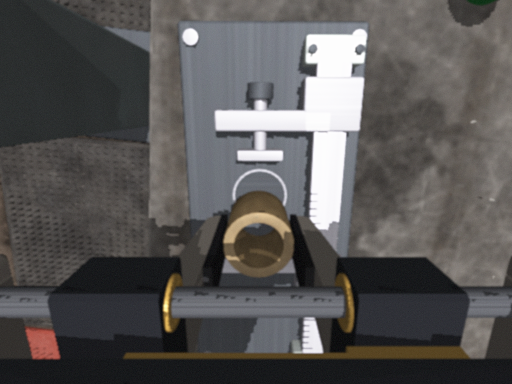

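Run:
```python
from h import *
print(onz("wrist",260,195,.012),onz("wrist",260,169,.012),"anvil",onz("wrist",260,152,.034),onz("wrist",260,162,.016))
```

```text
[ 0.48595285 -0.09932251  0.012     ] [ 0.48338221 -0.0757089   0.012     ] anvil [ 0.48131165 -0.05777453  0.034     ] [ 0.48261299 -0.06884025  0.016     ]
```

```bash
python3 -m inch '[0.02,0.2,0.01,0,0,0,20, 0,0.3,0,0,0,0,20, 0,0.3,0,0,0,0,20, 0,0.25,0,0,0,0,20, 0,0.15,0,0,0,0,20, 0,0.08,0,0,0,0,20, 0,0.04,0,0,0,0,20, 0,0.02,0,0,0,0,20, 0,0,0,0,0,0,20, 0,0,0,0,0,0,20]'
python3 - <<'E'
from h import *
plan(.485,-.0993,.0347,1.6755-np.pi/2)
E
```

```text
clock: 8.4
eef_pos: [0.4858, -0.0993, 0.0365]
orientation: [0.526, -0.526, 0.472, -0.473]
wrist_force: [0.2, 0.3, -1.3]
gripper_width: 0.0389
clk 8.4 pos [ 0.4858 -0.0993  0.0365] F [ 0.2   0.3  -1.33] w 0.0389
tool shift units [-0.002  0.045 -0.021]
rot units [-0.004  0.013  0.001]
```

```bash
python3 -m inch '[0,0.015,-0.01,0,0,0,20, 0,0.015,0,0,0,0,20, 0,0.01,0,0,0,0,20, 0,0,0,0,0,0,20, 0,0,0,0,0,0,20, 0,0,0,0,0,0,20, 0,0,0,0,0,0,20, 0,0,0,0,0,0,20, 0,0,0,0,0,0,20, 0,0,0,0,0,0,20]'
python3 - <<'E'
from h import *
import cv2
plan(.485,-.0993,.0347,1.6755-np.pi/2)
cv2.imwrite("pics/sc5.png",cv2.resize(cv2.cvtColor(camera("side"),cv2.COLOR_RGB2BGR)[145:345,160:310],None,fx=3,fy=3,interpolation=3))
E
```

```text
clock: 9.4
eef_pos: [0.4852, -0.0993, 0.0346]
orientation: [-0.526, 0.526, -0.473, 0.473]
wrist_force: [-0.1, 0.7, -0.8]
gripper_width: 0.0389
clk 9.4 pos [ 0.4852 -0.0993  0.0346] F [-0.13  0.71 -0.82] w 0.0389
tool shift units [ 0.    -0.003 -0.005]
rot units [0.    0.014 0.   ]
```

View pics/sc5.png

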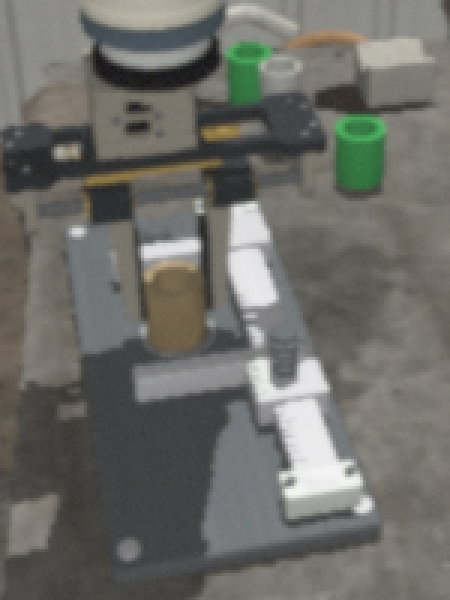

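```bash
python3 -m inch '[0,0.01,0,0,0,0,20, 0,0,0,0,0,0,20, 0,0.01,0,0,0,0,20, 0,0,0,0,0,0,20, 0,0,0,0,0,0,20, 0,0,0,0,0,0,20, 0,0,0,0,0,0,20, 0,0,0,0,0,0,20, 0,0,0,0,0,0,20, 0,0,0,0,0,0,20]'
```

```text
clock: 10.45
eef_pos: [0.4853, -0.0993, 0.0343]
orientation: [0.526, -0.526, 0.473, -0.473]
wrist_force: [-3.0, 0.3, 8.5]
gripper_width: 0.0387
```

```bash
python3 -m inch '[0,-0.008,0,0,0,0,20, 0,0,0,0,0,0,41, 0,0,0,0,0,0,46, 0,0,0,0,0,0,52, 0,0,0,0,0,0,56, 0,-0.3,0,0,0,0,56, 0,-0.7,0,0,0,0,56, 0,-1,0,0,0,0,56, 0,-1,0,0,0,0,56, 0,-0.5,0,0,0,0,56]'
python3 - <<'E'
from h import *
import cv2
plan(.485,-.0993,.0347,1.6755-np.pi/2)
cv2.imwrite("pics/w6.png",cv2.cvtColor(camera("wrist"),cv2.COLOR_RGB2BGR))
cv2.imwrite("pics/sc6.png",cv2.resize(cv2.cvtColor(camera("side"),cv2.COLOR_RGB2BGR)[145:345,160:310],None,fx=3,fy=3,interpolation=3))
E
```

```text
clock: 11.45
eef_pos: [0.4866, -0.0996, 0.1783]
orientation: [0.527, -0.525, 0.471, -0.474]
wrist_force: [-0.5, 0.4, -0.3]
gripper_width: 0.0557
clk 11.45 pos [ 0.4866 -0.0996  0.1783] F [-0.52  0.39 -0.33] w 0.0557
tool shift units [-0.016  3.589 -0.053]
rot units [-0.031  0.013  0.01 ]
```

View pics/w6.png

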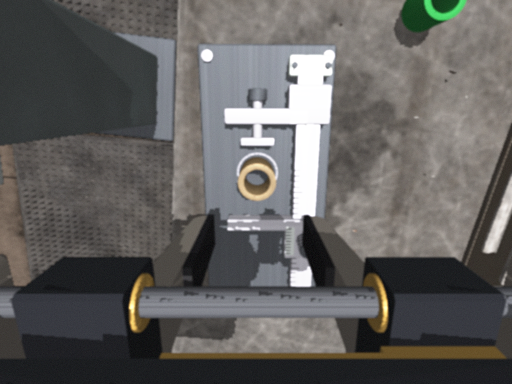

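View pics/sc6.png

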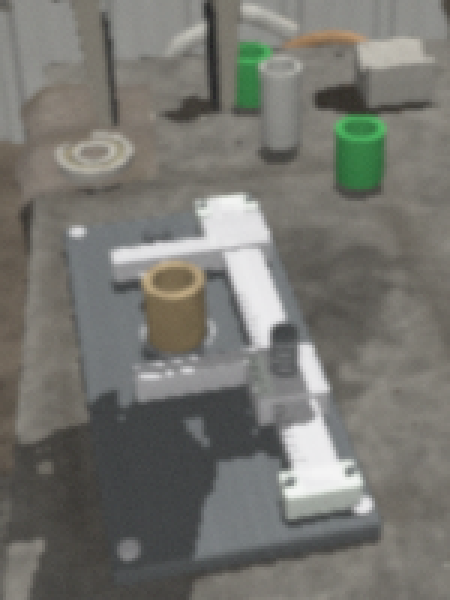

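Run:
```python
from h import *
print(onz("wrist",257,181,.057))
plan(.5511,-.2024,.043,1.6755-np.pi/2)
```

```text
[ 0.48594943 -0.09871479  0.057     ]
clk 11.55 pos [ 0.4873 -0.0997  0.178 ] F [-0.31  0.11  0.12] w 0.0561
tool shift units [2.716 3.387 1.293]
rot units [-0.044  0.014  0.014]
```

```bash
python3 -m inch '[0.4,0,0.2,0,0,0,20, 0.8,0,0.4,0,0,0,0, 0.8,0,0.4,0,0,0,0, 0.5,0,0.2,0,0,0,0, 0.2,0,0.1,0,0,0,0, 0,0.4,0,0,0,0,0, 0,0.7,0,0,0,0,0, 0,0.7,0,0,0,0,0, 0,0.4,0,0,0,0,0, 0,0,0,0,0,0,0]'
python3 - <<'E'
from h import *
import cv2
plan(.5511,-.2024,.043,1.6755-np.pi/2)
cv2.imwrite("pics/w7.png",cv2.cvtColor(camera("wrist"),cv2.COLOR_RGB2BGR))
cv2.imwrite("pics/sc7.png",cv2.resize(cv2.cvtColor(camera("scene"),cv2.COLOR_RGB2BGR)[140:310,140:340],None,fx=3.5,fy=3.5,interpolation=3))
E
```

```text
clock: 12.55
eef_pos: [0.5459, -0.2002, 0.0828]
orientation: [-0.525, 0.527, -0.475, 0.471]
wrist_force: [0.2, 0.5, 0.3]
gripper_width: 0.0004
clk 12.55 pos [ 0.5459 -0.2002  0.0828] F [0.15 0.53 0.26] w 0.0004
tool shift units [0.071 0.994 0.13 ]
rot units [ 0.04   0.014 -0.02 ]
```

View pics/w7.png

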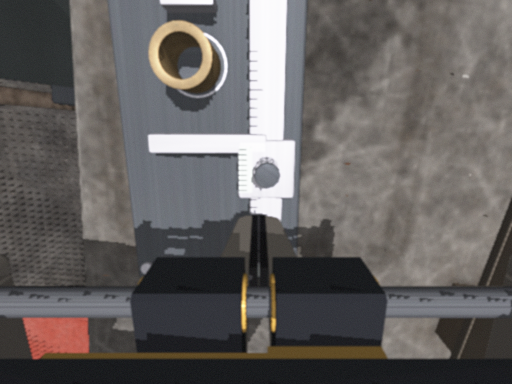

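View pics/sc7.png

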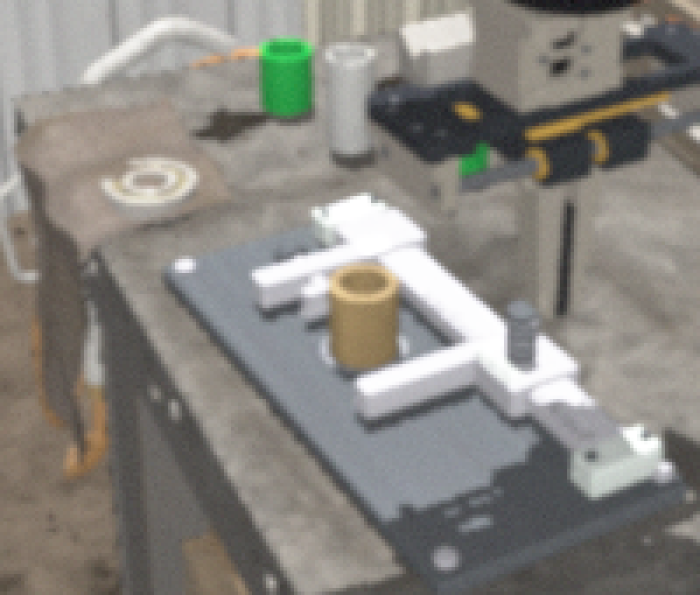

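Run:
```python
from h import *
p=onz("wrist",266,175,.064);print(p);print((p[:2]-[.485,-.0993])@np.array([[.9945,.1045],[-.1045,.9945]]).T)
plan(.5511,-.2024,.043,1.6755-np.pi/2)
```

```text
[ 0.54930668 -0.17058026  0.064     ]
[ 0.05650421 -0.07760826]
clk 12.65 pos [ 0.5479 -0.2009  0.0856] F [ 0.71 -0.33  0.87] w 0.0005
tool shift units [0.046 1.065 0.076]
rot units [ 0.01   0.014 -0.005]
```

```bash
python3 -m inch '[0.08,0.1,0.07,0,0,0,0, 0,0.3,0,0,0,0,0, 0,0.3,0,0,0,0,0, 0,0.2,0,0,0,0,0, 0,0.1,0,0,0,0,0, 0,0.05,0,0,0,0,0, 0,0,0,0,0,0,0, 0,0,0,0,0,0,0, 0,0,0,0,0,0,0, 0,0,0,0,0,0,0]'
python3 - <<'E'
from h import *
plan(.5511,-.2024,.043,1.6755-np.pi/2)
import time
E
```

```text
clock: 13.65
eef_pos: [0.5517, -0.2041, 0.0444]
orientation: [0.526, -0.526, 0.472, -0.473]
wrist_force: [0.1, 0.1, 0.5]
gripper_width: 0.0001
clk 13.65 pos [ 0.5517 -0.2041  0.0444] F [0.1  0.15 0.5 ] w 0.0001
tool shift units [-0.044  0.036 -0.011]
rot units [-0.004  0.014  0.002]
```

```bash
python3 -m inch '[-0.1,0,0,0,0,0,0, -0.1,0,0,0,0,0,0, -0.1,0,0,0,0,0,0, -0.08,0,0,0,0,0,0, -0.06,0,0,0,0,0,0, -0.06,0,0,0,0,0,0, -0.06,0,0,0,0,0,0, -0.06,0,0,0,0,0,0, -0.06,0,0,0,0,0,0, -0.06,0,0,0,0,0,0]';  python3 -m inch '[-0.06,0,0,0,0,0,0, -0.06,0,0,0,0,0,0, -0.06,0,0,0,0,0,0, -0.06,0,0,0,0,0,0, -0.06,0,0,0,0,0,0, 0,0,0,0,0,0,0, 0,0,0,0,0,0,0, 0,0,0,0,0,0,0, 0,0,0,0,0,0,0, 0,0,0,0,0,0,0]'
python3 - <<'E'
from h import *
import cv2
plan(.5511,-.2024,.043,1.6755-np.pi/2)
cv2.imwrite("pics/w8.png",cv2.cvtColor(camera("wrist"),cv2.COLOR_RGB2BGR))
E
```

```text
clock: 14.65
eef_pos: [0.5484, -0.1745, 0.0441]
orientation: [0.526, -0.526, 0.473, -0.473]
wrist_force: [0.3, -4.5, 1.3]
gripper_width: 0.0007
clock: 15.65
eef_pos: [0.5469, -0.1625, 0.044]
orientation: [0.526, -0.526, 0.473, -0.473]
wrist_force: [-0.2, -0.3, 0.5]
gripper_width: 0.0005
clk 15.65 pos [ 0.5469 -0.1625  0.044 ] F [-0.25 -0.28  0.51] w 0.0005
tool shift units [ 1.004  0.025 -0.002]
rot units [ 0.003  0.012 -0.003]
```

View pics/w8.png

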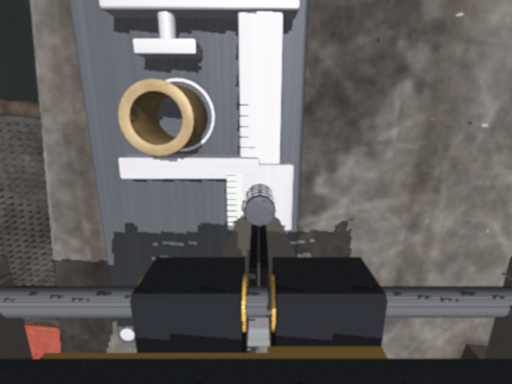

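```bash
python3 -m inch '[-0.03,0,0,0,0,0,0, -0.03,0,0,0,0,0,0, -0.03,0,0,0,0,0,0, -0.03,0,0,0,0,0,0, -0.03,0,0,0,0,0,0, -0.03,0,0,0,0,0,0, -0.03,0,0,0,0,0,0, -0.03,0,0,0,0,0,0, -0.03,0,0,0,0,0,0, -0.03,0,0,0,0,0,0]'
python3 - <<'E'
from h import *
import cv2
plan(.5511,-.2024,.043,1.6755-np.pi/2)
cv2.imwrite("pics/w9.png",cv2.cvtColor(camera("wrist"),cv2.COLOR_RGB2BGR))
E
```

```text
clock: 16.7
eef_pos: [0.5457, -0.1506, 0.0441]
orientation: [-0.526, 0.526, -0.473, 0.473]
wrist_force: [-0.8, -4.8, -1.8]
gripper_width: 0.0008
clk 16.7 pos [ 0.5457 -0.1506  0.0441] F [-0.8  -4.79 -1.81] w 0.0008
tool shift units [ 1.301  0.027 -0.004]
rot units [ 0.001  0.014 -0.   ]
```

View pics/w9.png

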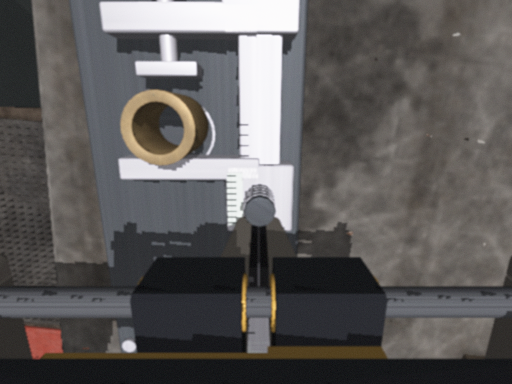

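Run:
```python
from h import *
b=onz("wrist",165,127,.057);a=onz("wrist",166,74,.034);a2=onz("wrist",166,74,.016);print(b,a,a2)
j=onz("wrist",160,159,.034);print(j)
```

```text
[ 0.48860577 -0.09212929  0.057     ] [ 0.481365   -0.06360929  0.034     ] [ 0.4757766  -0.06217965  0.016     ]
[ 0.47879471 -0.11441415  0.034     ]
```

```bash
python3 -m inch '[-0.0125,0,0,0,0,0,0, -0.0125,0,0,0,0,0,0, -0.0125,0,0,0,0,0,0, -0.0125,0,0,0,0,0,0, -0.0125,0,0,0,0,0,0, -0.0125,0,0,0,0,0,0, -0.0125,0,0,0,0,0,0, -0.0125,0,0,0,0,0,0, -0.0125,0,0,0,0,0,0, -0.0125,0,0,0,0,0,0]'
```

```text
clock: 17.75
eef_pos: [0.5453, -0.1457, 0.0441]
orientation: [-0.526, 0.526, -0.473, 0.473]
wrist_force: [-1.2, -4.8, -1.5]
gripper_width: 0.0004
```

```bash
python3 -m inch '[-0.006,0,0,0,0,0,0, -0.006,0,0,0,0,0,0, -0.006,0,0,0,0,0,0, -0.006,0,0,0,0,0,0, -0.006,0,0,0,0,0,0, -0.006,0,0,0,0,0,0, -0.006,0,0,0,0,0,0, -0.006,0,0,0,0,0,0, -0.006,0,0,0,0,0,0, -0.006,0,0,0,0,0,0]'
```

```text
clock: 18.75
eef_pos: [0.545, -0.1434, 0.0441]
orientation: [-0.526, 0.526, -0.473, 0.473]
wrist_force: [-0.7, -5.2, -2.2]
gripper_width: 0.0003
```

```bash
python3 -m inch '[-0.0016,0,0,0,0,0,0, -0.0016,0,0,0,0,0,0, -0.0016,0,0,0,0,0,0, -0.0016,0,0,0,0,0,0, -0.0016,0,0,0,0,0,0, -0.0016,0,0,0,0,0,0, -0.0016,0,0,0,0,0,0, -0.0016,0,0,0,0,0,0, -0.0016,0,0,0,0,0,0, -0.0016,0,0,0,0,0,0]'
python3 - <<'E'
from h import *
import cv2
s=pose()[0];print(s["eef_pos"],s["wrist_force"],s["wrist_torque"])
cv2.imwrite("pics/w10.png",cv2.cvtColor(camera("wrist"),cv2.COLOR_RGB2BGR)[0:220,60:320])
im=cv2.imread("pics/w10.png");cv2.imwrite("pics/w10z.png",cv2.resize(im,None,fx=2.7,fy=2.7,interpolation=3))
E
```

```text
clock: 19.75
eef_pos: [0.5449, -0.1427, 0.0441]
orientation: [-0.526, 0.526, -0.473, 0.473]
wrist_force: [-0.8, -5.6, -2.7]
gripper_width: 0.0003
[ 0.54494051 -0.14270905  0.0440937 ] [-0.81187487 -5.62098739 -2.74800683] [-0.94319212  0.14120789  0.01895908]
```

View pics/w10z.png

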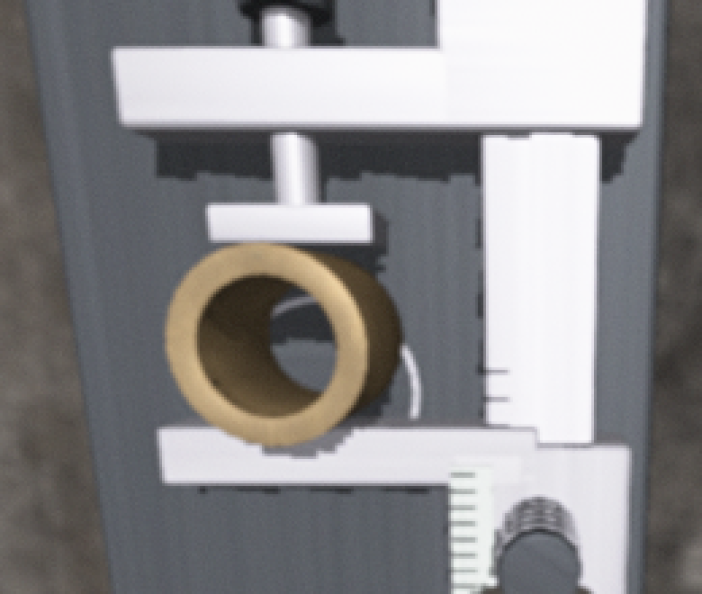

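Run:
```python
from h import *
f=lambda u,v:onz("wrist",60+u/2.7-.3,v/2.7-.3,.034)
a=f(290,242);j=f(270,428);print(a,j,(a-j)@[-.1045,.9945,0])
```

```text
[ 0.48147358 -0.06435889  0.034     ] [ 0.47784423 -0.10621611  0.034     ] 0.04124773810136165
```

```bash
python3 -m inch '[-0.0016,0,0,0,0,0,0, -0.0016,0,0,0,0,0,0, -0.0016,0,0,0,0,0,0, -0.0016,0,0,0,0,0,0, -0.0016,0,0,0,0,0,0, -0.0016,0,0,0,0,0,0, -0.0016,0,0,0,0,0,0, -0.0016,0,0,0,0,0,0, -0.0016,0,0,0,0,0,0, -0.0016,0,0,0,0,0,0]'
```

```text
clock: 20.8
eef_pos: [0.5449, -0.1421, 0.0441]
orientation: [0.526, -0.526, 0.473, -0.473]
wrist_force: [-0.2, -4.4, -2.5]
gripper_width: 0.0001
```

```bash
python3 -m inch '[-0.0016,0,0,0,0,0,0, -0.0016,0,0,0,0,0,0, -0.0016,0,0,0,0,0,0, -0.0016,0,0,0,0,0,0, -0.0016,0,0,0,0,0,0, -0.0016,0,0,0,0,0,0, -0.0016,0,0,0,0,0,0, -0.0016,0,0,0,0,0,0, -0.0016,0,0,0,0,0,0, -0.0016,0,0,0,0,0,0]'
```

```text
clock: 21.8
eef_pos: [0.5448, -0.1414, 0.0441]
orientation: [-0.526, 0.526, -0.473, 0.473]
wrist_force: [-0.9, -3.8, -3.0]
gripper_width: 0.0007
```

```bash
python3 -m inch '[-0.0016,0,0,0,0,0,0, -0.0016,0,0,0,0,0,0, -0.0016,0,0,0,0,0,0, -0.0016,0,0,0,0,0,0, -0.0016,0,0,0,0,0,0, -0.0016,0,0,0,0,0,0, -0.0016,0,0,0,0,0,0, -0.0016,0,0,0,0,0,0, -0.0016,0,0,0,0,0,0, -0.0016,0,0,0,0,0,0]'
```

```text
clock: 22.8
eef_pos: [0.5448, -0.141, 0.0441]
orientation: [-0.526, 0.526, -0.472, 0.473]
wrist_force: [-0.9, -6.6, -2.4]
gripper_width: 0.0005
```

```bash
python3 -m inch '[-0.0016,0,0,0,0,0,0, -0.0016,0,0,0,0,0,0, 0,0,0,0,0,0,0, 0,0,0,0,0,0,0, 0,0,0,0,0,0,0, 0,0,0,0,0,0,0, 0,0,0,0,0,0,0, 0,0,0,0,0,0,0, 0,0,0,0,0,0,0, 0,0,0,0,0,0,0]';python3 - <<'E'
from h import *
for i in range(4):
    s=pose()[0];print(s["eef_pos"].round(5) if hasattr(s["eef_pos"],"round") else s["eef_pos"],np.round(s["wrist_force"],2),np.round(s["wrist_torque"],2)); camera("side")
E
```

```text
clock: 23.8
eef_pos: [0.5448, -0.141, 0.0441]
orientation: [-0.526, 0.526, -0.472, 0.473]
wrist_force: [-1.1, -5.1, -3.4]
gripper_width: 0.0003
[ 0.54485 -0.14099  0.04413] [-1.12 -5.12 -3.38] [-1.25  0.13 -0.02]
[ 0.54483 -0.14097  0.04412] [-0.78 -6.8  -2.51] [-1.26  0.2   0.04]
[ 0.54481 -0.14098  0.04411] [-0.27 -6.39 -1.96] [-1.25  0.16  0.05]
[ 0.54481 -0.14097  0.04412] [-0.39 -6.14 -2.86] [-1.3   0.22  0.06]
```

```bash
python3 -m inch '[-0.002,0,0,0,0,0,0, -0.002,0,0,0,0,0,0, -0.002,0,0,0,0,0,0, 0,0,0,0,0,0,0, 0,0,0,0,0,0,0, 0,0,0,0,0,0,0, 0,0,0,0,0,0,0, 0,0,0,0,0,0,0, 0,0,0,0,0,0,0, 0,0,0,0,0,0,0]';python3 - <<'E'
from h import *
for i in range(4):
    s=pose()[0];print(s["eef_pos"].round(5) if hasattr(s["eef_pos"],"round") else s["eef_pos"],np.round(s["wrist_force"],2),np.round(s["wrist_torque"],2)); camera("side")
E
```

```text
clock: 25.0
eef_pos: [0.5448, -0.1408, 0.0441]
orientation: [-0.526, 0.526, -0.472, 0.473]
wrist_force: [-0.6, -7.2, -2.7]
gripper_width: 0.0005
[ 0.54482 -0.14084  0.04413] [-0.64 -7.17 -2.66] [-1.34  0.2  -0.02]
[ 0.54486 -0.14085  0.04415] [-0.2  -6.56 -3.04] [-1.39  0.14  0.  ]
[ 0.54487 -0.14087  0.04414] [-0.15 -8.73 -3.09] [-1.43  0.16  0.04]
[ 0.54488 -0.14085  0.04416] [-0.14 -7.32 -2.6 ] [-1.36  0.17  0.05]
```

```bash
python3 -m inch '[-0.002,0,0,0,0,0,0, -0.002,0,0,0,0,0,0, 0,0,0,0,0,0,0, 0,0,0,0,0,0,0, 0,0,0,0,0,0,0, 0,0,0,0,0,0,0, 0,0,0,0,0,0,0, 0,0,0,0,0,0,0, 0,0,0,0,0,0,0, 0,0,0,0,0,0,0]';python3 - <<'E'
from h import *
for i in range(5):
    s=pose()[0];print(s["eef_pos"].round(5) if hasattr(s["eef_pos"],"round") else s["eef_pos"],np.round(s["wrist_force"],2),np.round(s["wrist_torque"],2)); camera("side")
E
```

```text
clock: 26.2
eef_pos: [0.5448, -0.1407, 0.0441]
orientation: [-0.526, 0.526, -0.472, 0.473]
wrist_force: [-1.6, -7.2, -3.0]
gripper_width: 0.0004
[ 0.54485 -0.14074  0.04413] [-1.63 -7.23 -3.03] [-1.5   0.17  0.02]
[ 0.54481 -0.14076  0.04414] [ 0.18 -7.5  -3.47] [-1.45  0.22  0.03]
[ 0.54486 -0.14075  0.04417] [-0.23 -7.79 -2.92] [-1.45  0.15  0.06]
[ 0.54484 -0.14078  0.04415] [-0.17 -7.11 -2.82] [-1.4   0.21  0.02]
[ 0.54488 -0.14078  0.04417] [-0.16 -6.85 -2.43] [-1.42  0.2  -0.01]
```

```bash
python3 -m inch '[0.01,0,0,0,0,0,0, 0.03,0,0,0,0,0,0, 0.1,0,0,0,0,0,0, 0.2,0,0,0,0,0,0, 0.2,-0.2,0,0,0,0,0, 0,-0.5,0,0,0,0,0, 0,-0.8,0,0,0,0,0, 0,-0.8,0,0,0,0,0, 0,-0.5,0,0,0,0,0, 0,0,0,0,0,0,0]'
python3 - <<'E'
from h import *
import cv2
plan(.5511,-.2024,.043,1.6755-np.pi/2)
cv2.imwrite("pics/w11.png",cv2.cvtColor(camera("wrist"),cv2.COLOR_RGB2BGR))
cv2.imwrite("pics/sc11.png",cv2.resize(cv2.cvtColor(camera("scene"),cv2.COLOR_RGB2BGR)[140:310,140:340],None,fx=3.5,fy=3.5,interpolation=3))
E
```

```text
clock: 27.45
eef_pos: [0.5491, -0.1628, 0.1597]
orientation: [0.527, -0.525, 0.471, -0.475]
wrist_force: [-0.1, 0.3, 0.2]
gripper_width: 0.0005
clk 27.45 pos [ 0.5491 -0.1628  0.1597] F [-0.08  0.31  0.16] w 0.0005
tool shift units [ 0.983  2.92  -0.071]
rot units [-0.04   0.01   0.015]
```

View pics/w11.png

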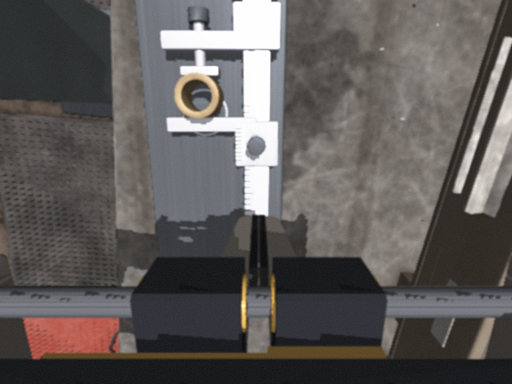

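View pics/sc11.png

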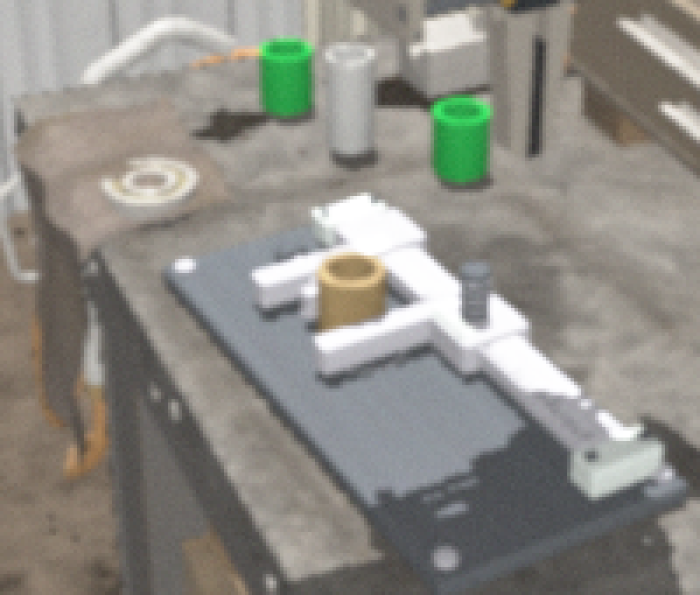

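```bash
python3 -c "
from rig import job;print(job.hand_in())"
```

```text
the job is handed in; nothing more can be done
None
```

The bronze bush was set upright on the ring mark and released. I then slid the jaw by its thumb post until the bush was nipped against the anvil. The job was handed in at about 27.5 s of the 53 s allowed.

- **Placing:** the wrist camera put the released bush within about 1 mm of the ring's centre, standing upright.
- **Closing:** I pushed the post from behind with closed fingers. The drag alone read about 4.7 N, and contact with the anvil showed as a rise to 6.6 N with the motion stalling. I eased up to a steady push of about 7.4 N, which puts roughly 3 N on the bush, inside the 2 to 6 N range. The force readings scatter by up to about 1 N.
- **Last look:** with the gripper backed off and raised, the pictures show the bush upright between the jaw and the anvil. The bystanders I could see (bearing, nipple and V-block) have not moved. The wrist force read close to zero.
- **Not checked:** I did not measure the nip force again after letting go of the post; I am relying on the jaw's drag to hold it.

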